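# Hook the strainer out of the soak well

### The arm

A 6-joint arm with a two-finger parallel gripper is mounted at the origin on the work surface. World frame = base frame: x ahead of the robot, y to its left, z up, the work surface at z = 0. Lengths are in m, angles in rad, forces in N, time in s.
With the tool pointing down it reaches from about 0.2 to 0.875 m from the base axis. Payload 3.4 kg.
Tool frame: the origin (TCP) lies at the very end of the fingers, on their centre line; the grasp point (between the pads) lies 19 mm behind it; z points along the fingers, y is the line along which they close (so a half turn about z gives the same grasp; the last joint's range is limited). The gripper opens to 94 mm and grips with 3 to 60 N. Pads are 16 mm wide; open, the fingers measure 119 mm over their backs; the gripper's body (75 mm by 177 mm) begins 78 mm behind the grasp point.
Start: joints at [-1.382, 0.276, 1.505, -0, 1.361, -0.121], TCP at [0.175, -0.548, 0.205] pointing down, gripper open.
Joint ranges: [-2.89, 2.89], [-0.75, 2.08], [0.22, 2.7], [-1.18, 4.32], [0.11, 2.71], [-2.7, 2.7]. Speed limits (rad/s): [2.57, 2.57, 3.14, 3.14, 3.14, 3.14].

### API

Orientations are given as a unit quaternion [w, x, y, z].
In Python, from station import r gives the robot as it stands.
- The arm moves only by the shell command python3 -m handwheel 'ROWS'. ROWS is JSON, a list of rows, each a list of 3 entries, a list of its own where there are three numbers: the shift along the tool's x, y, z in units of 0.075 m (1.0 is 0.075 m), then the turn, a rotation vector about the tool's x, y, z in units of pi/2 rad (1.0 is pi/2 rad), then the finger opening in mm, from 0 to 94. In form: [[[tx, ty, tz], [rx, ry, rz], jaw], ...]. A call has 1 to 20 rows; each row shifts and turns the commanded pose from where the row before left it, along the tool's axes as they then stand; what a row does not reach is not made up. A row lasts 1/8 s, in which the tool goes at most 62.5 mm and 10.7 degrees, less where a joint would pass 70% of its speed; a pose out of reach is approached as far as the arm can. A call with a number of a shift or a turn outside -1 to 1 is refused whole. A call with a gripper value outside its range is refused whole. The fingers move at their own pace and stop on an object; the grip force is fixed at half the most. Time passes only in rows, so rows that do not move let the fingers close. It gives the time, the measured TCP pose, the force, the opening and the grip force at its end, in the units of the state.
- r.observe(): the state, without advancing time (a new reading comes with each control period).
- r.get_image(name): name is "side" or "top" or "wrist"; returns a dict with "image" (384x512x3 uint8, red, green, blue), "vertical_fov" (degrees; the focal length in pixels is half the picture's height over the tangent of half this angle, whatever the lens; pixels are square), "cx", "cy" (the principal point, pixels), "world_to_cam" (4x4, takes a point from world to camera coordinates). Camera axes: x right, y up, looking along -z (the intrinsics and any distortion apply to the point x, -y, -z); pixel columns grow to the right and rows downward; lengths in m; the calibration is good to about 2 mm. The wrist camera is an equidistant fisheye: a pixel r from the principal point sees the ray r / f radians off the axis. A picture is of the moment at which its call begins. There is no depth.
- r.hand_in(): hands the job in; it is judged then, once.
The state is a dict: "time": time; "qpos": joint angles; "joint_vel": joint speeds; "effort": joint torques, N m; "tool_pos": TCP position; "tool_rot": TCP orientation; "wrist_force": force on the tool from outside, world axes, zero at the start; "ft_torque": the same for the moment, N m; "width": finger opening in m; "finger_force": force on a finger pad.
Only numpy, scipy, OpenCV 4.12 (cv2) and the standard library are available. Lean on these libraries where they do the work, as an engineer would, in place of code of your own. Each camera call takes 0.05 s, during which the arm holds its last target. There are 200 camera calls.

### The job

Take the hook picker from its stand and use it to lift the small strainer by its wire bail out of the deep, drained soak well, touching the strainer with the picker only. Set it down gently, upright on the steel drip tray, without dropping it or letting it fall. Then unhook the picker and put it back in its stand the way you found it.

Things in the scene. Friction and masses are not known exactly. Their poses are not given: they have to be found in the camera images.
- picker: Steel hook picker, black handle, hung upright by its collar in a slotted stand 135 high. mm, z up, origin on shaft axis under 44 sq x 6 collar. Handle z 6..56, 40 (x) by 22 (y): grip its y faces. Shaft 8 round down to z -120. Prong 8 wide to x=36, z -120..-114; end x 30..36 upturned to -108; wire rests at x 4..30. Slot: x -14..46, 24 wide (y): hook passes straight up/down.
- strainer: Brass strainer: round body 44 mm wide, 24 high, and a 5 mm wire bail. Origin centre of underside, z up. Bail stands in the y-z plane: legs at y=+-20, arch top nearly flat, underside z=55, top z=60; open below from z=24 to 55. Its y lies across the well within 15 deg, so hook it along the well's x. 0.12 kg. Another like well holds a brass plug with a knob, no bail: not wanted.
- well: Soak well with the strainer on its floor: fixed open-topped steel box, 128 mm (x) by 64 (y) by 140 high, walls and floor 4 mm, inside 120 by 56; thin lip 4 mm out on the long sides. Origin centre of underside, on the table, z up. Its x points away from the robot within 20 deg. Strainer stands 5 to 25 mm off centre to +x; the -x side is free to let the hook down.
- tray: Square steel drip tray, 120 x 120 mm, fixed on the table; floor top at z = 4 mm, rim 4 mm thick and 12 mm high. Origin: centre of its underside; z up.
Not all that is in view belongs to the job. What is shaped like the picker but green is not meant.

How it is judged:
On the way:
1. the strainer hangs on the picker with its underside clear above the well's rim (height (world z) of strainer above 0.142 m and contact force between picker and strainer above 0.3 N), for 0.2 s.
At the end, for the whole second after the job is handed in: The strainer stands at rest on the drip tray's floor, its centre within 40 mm of the tray's centre along each tray axis, upright within 10 degrees and clear of the picker; the picker is back in its stand at rest, within 25 mm of where it started and upright within 10 degrees (x of strainer in the frame of tray between -0.04 and 0.04 m and y of strainer in the frame of tray between -0.04 and 0.04 m and z of strainer in the frame of tray between 0 and 0.012 m and angle between each of strainer, picker's own z axis and vertical below 0.17 rad and linear speed of each of strainer, picker below 0.02 m/s and contact force between picker and strainer below 0.05 N and distance of picker from where it was at the start of the episode below 0.025 m); the robot touches nothing.
It fails at once if the strainer is touched by the gripper's fingers or the arm (contact force between any of the fingers, the arm and strainer above 0.5 N).
It fails at once if the strainer is dropped or flung (faster than 1 m/s), or knocked hard against the tray (over 25 N) (linear speed of strainer above 1 m/s or contact force between strainer and tray above 25 N).
It fails at once if the strainer is tipped over (more than 60 degrees) (angle between strainer's own z axis and vertical above 1.05 rad).
It also fails if it takes over 72 s, if anything falls off the work surface, if the arm or the gripper's body presses on something with over 40 N, if the wrist force passes 120 N, or if a joint passes its speed limit or range.

## Working session

There is one attempt and no reset: what is moved stays moved. The work goes in short steps, Python scripts to look and compute and a shell command to move; the robot and the scene stay as the last step left them, time stands still between calls to the robot, and variables do not carry over. Pictures are saved under pics/ and viewed, at most 10 in all, crops included, and the job is handed in when it is done.

```bash
ls; mkdir -p pics; cat > h.py <<'E'
import numpy as np, cv2
from station import r
def snap(n,f=None):
    d=r.get_image(n)
    if f: cv2.imwrite('pics/'+f,d['image'][:,:,::-1])
    np.savez('pics/'+n+'.npz',**d)
    return d
def load(n): return dict(np.load('pics/'+n+'.npz'))
def ray(d,u,v):
    W=np.array(d['world_to_cam']);h=d['image'].shape[0]
    f=h/2/np.tan(np.radians(float(d['vertical_fov']))/2)
    x,y=(u-d['cx']),(v-d['cy'])
    if d.get('fish'):
        rr=np.hypot(x,y);t=rr/f;k=np.sin(t)/max(rr,1e-9);c=np.array([x*k,-y*k,-np.cos(t)])
    else: c=np.array([x/f,-y/f,-1.])
    R=W[:3,:3];o=-R.T@W[:3,3];q=R.T@c
    return o,q/np.linalg.norm(q)
def plane(d,u,v,z):
    o,q=ray(d,u,v);return o+q*(z-o[2])/q[2]
def proj(d,P):
    W=np.array(d['world_to_cam']);h=d['image'].shape[0]
    f=h/2/np.tan(np.radians(float(d['vertical_fov']))/2)
    c=W[:3,:3]@np.array(P)+W[:3,3];x,y,z=c[0],-c[1],-c[2]
    if d.get('fish'):
        t=np.arctan2(np.hypot(x,y),z);k=f*t/max(np.hypot(x,y),1e-9);return d['cx']+x*k,d['cy']+y*k
    return d['cx']+f*x/z,d['cy']+f*y/z
def tri(*rs):
    A=np.zeros((3,3));b=np.zeros(3)
    for o,q in rs:
        M=np.eye(3)-np.outer(q,q);A+=M;b+=M@o
    p=np.linalg.solve(A,b);return p,[np.linalg.norm((np.eye(3)-np.outer(q,q))@(p-o)) for o,q in rs]
E
python3 - <<'E'
from h import *
ims=[]
for n in ['top','side','wrist']:
    d=snap(n,n+'0.png');W=np.array(d['world_to_cam']);print(n,d['vertical_fov'],d['cx'],d['cy'],-W[:3,:3].T@W[:3,3],-W[2,:3],d.keys())
print(r.observe())
E
```

```text
pics
top 50.11484346623165 255.23309599095603 189.23528226561376 [0.32613578 0.02976655 1.02153325] [ 0.21368856 -0.01092891 -0.9768407 ] dict_keys(['image', 'vertical_fov', 'cx', 'cy', 'world_to_cam'])
side 50.28526222143427 250.44791971616112 189.178274268396 [0.09891091 0.67918036 0.53229913] [ 0.47698407 -0.74035917 -0.47366074] dict_keys(['image', 'vertical_fov', 'cx', 'cy', 'world_to_cam'])
wrist 65.70646984690485 250.885632887852 185.68599808378175 [ 0.25347991 -0.52265865  0.38420134] [-0.26794944 -0.08410635 -0.95975477] dict_keys(['image', 'vertical_fov', 'cx', 'cy', 'world_to_cam'])
{'time': 0.15, 'qpos': array([-1.38199651e+00,  2.76465224e-01,  1.50580854e+00, -1.64064021e-05,
        1.36069748e+00, -1.21014613e-01]), 'joint_vel': array([-0.00140383, -0.00141907, -0.00385299, -0.00107277, -0.00070587,
        0.0005664 ]), 'effort': array([ 2.17484276e-04, -4.04928231e+01, -2.37431788e+01,  7.01490208e-02,
        3.15806817e-02, -8.31691409e-05]), 'tool_pos': array([ 0.17521025, -0.5472238 ,  0.20480808]), 'tool_rot': array([-6.88627639e-04,  9.88025351e-01,  1.54290085e-01, -3.13745664e-05]), 'wrist_force': array([0.96762365, 0.27686473, 0.7465502 ]), 'ft_torque': array([-0.01987814,  0.00091101,  0.01691616]), 'finger_force': 0.0, 'width': 0.09415958069417464}
```

View pics/top0.png

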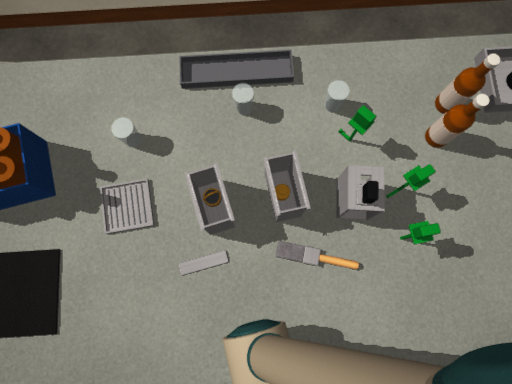

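View pics/side0.png

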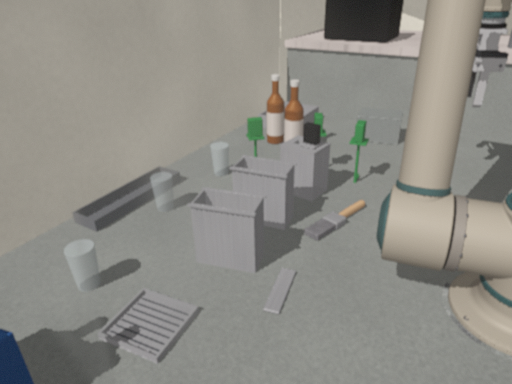

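The top view shows these candidates:
- **Wells:** (209,197) has a strainer with a dark bail arc. (287,186) has a brass disc, probably the plug.
- **Picker:** the black handle at (370,192) in the grey stand is the one meant. The green ones at (360,122), (418,178) and (423,232) are decoys.
- **Tray:** the ribbed square at (128,206).

I'll confirm these in one enlarged crop.

```bash
python3 - <<'E'
from h import *
a=load('top')['image'];s=load('side')['image']
c=lambda i,x,y,w,h,W,H:cv2.resize(i[y:y+h,x:x+w],(W,H),interpolation=cv2.INTER_CUBIC)
A=c(a,180,145,140,90,560,360);B=c(a,325,155,70,70,240,240)
C=c(s,270,110,90,90,240,240);D=c(a,95,170,70,70,240,240)
M=np.zeros((600,800,3),np.uint8);M[:360,:560]=A;M[:240,560:]=B;M[360:,560:]=C;M[360:,:240]=D
w=load('wrist')['image'];M[360:,240:560]=cv2.resize(w,(320,240))
cv2.imwrite('pics/crop1.png',M[:,:,::-1])
E
```

```text
(no output)
```

View pics/crop1.png

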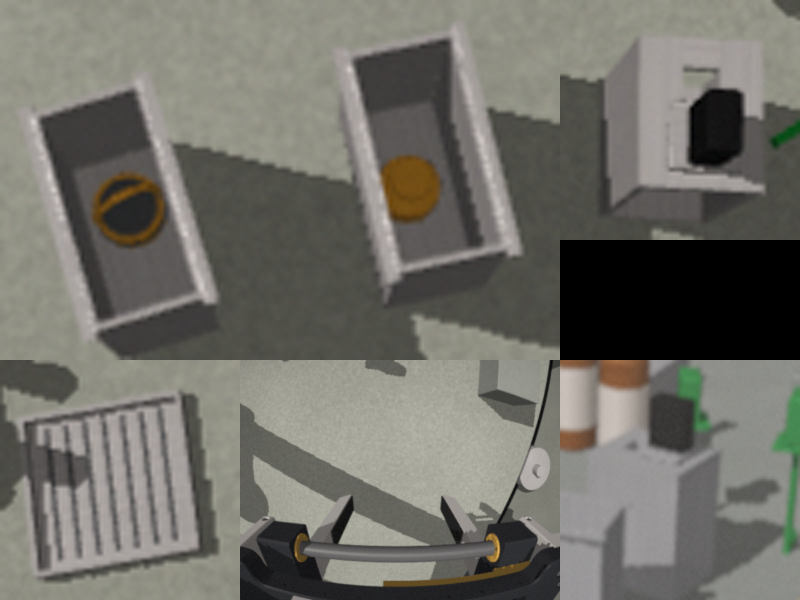

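The crop confirms all three:
- **Strainer:** the left well, at (212,196), holds the strainer with its bail. The right well, at (282,191), holds the knobbed plug.
- **Picker:** the black-handled one at (370,192). Its slot runs toward image up, so its hook points away from the robot.
- **Tray:** the ribbed square at (129,206).

Next I'll estimate positions.

```bash
python3 - <<'E'
from h import *
t=load('top');s=load('side')
def blk(d,x0,y0,x1,y1):
    m=(d['image'].max(2)<45).astype(np.uint8);k=np.zeros_like(m);k[y0:y1,x0:x1]=m[y0:y1,x0:x1]
    c=max(cv2.findContours(k,0,2)[0],key=cv2.contourArea);M=cv2.moments(c);return M['m10']/M['m00'],M['m01']/M['m00'],cv2.boundingRect(c),cv2.minAreaRect(c)
a=blk(t,355,170,385,210);b=blk(s,295,115,325,150);print(a,b)
print('handle',tri(ray(t,*a[:2]),ray(s,*b[:2])))
w=np.array([plane(t,180+x/4,145+y/4,.14) for x,y in[(25,112),(142,78),(215,298),(88,335)]])
print('well',w.mean(0),w)
def yaw(v):return np.degrees(np.arctan2(v[1],v[0]))
print('yaw',yaw(w[0]-w[3]),yaw(w[1]-w[2]))
T=np.array([plane(t,95+x*70/240,170+y*70/240,.012) for x,y in[(25,62),(182,32),(212,187),(40,217)]])
print('tray',T.mean(0),yaw(T[0]-T[3]),np.linalg.norm(T[0]-T[3]),np.linalg.norm(T[0]-T[1]))
S=np.array([plane(t,95+x*0+85+x/4-0,145+y/4,z) for x,y,z in[(128,208,.028)]]);print('strainer body',S)
B=[plane(t,180+x/4,145+y/4,.062) for x,y in[(100,213),(158,183)]];print('bail',B)
print('side well rim check',[proj(s,p) for p in w])
st=[plane(t,325+x*70/240,155+y*70/240,.135) for x,y in[(640-560,37),(763-560,42),(765-560,190),(605-560+3,185)]];print('stand',st,np.mean(st,0))
E
```

```text
Traceback (most recent call last):
ValueError: max() iterable argument is empty
```

```bash
python3 - <<'E'
from h import *
t=load('top');s=load('side')
print(t['image'][192,370],s['image'][132,312],s['image'][126,307])
def blk(d,x0,y0,x1,y1,th):
    m=(d['image'].max(2)<th).astype(np.uint8);k=np.zeros_like(m);k[y0:y1,x0:x1]=m[y0:y1,x0:x1]
    c=max(cv2.findContours(k,0,2)[0],key=cv2.contourArea);M=cv2.moments(c);return M['m10']/M['m00'],M['m01']/M['m00'],cv2.boundingRect(c),cv2.minAreaRect(c)
a=blk(t,355,170,385,210,45);b=blk(s,295,115,325,150,75);print(a,b)
print('handle',tri(ray(t,*a[:2]),ray(s,*b[:2])))
w=np.array([plane(t,180+x/4,145+y/4,.14) for x,y in[(25,112),(142,78),(215,298),(88,335)]])
print('well',w.mean(0),w)
def yaw(v):return np.degrees(np.arctan2(v[1],v[0]))
print('yaw',yaw(w[0]-w[3]),yaw(w[1]-w[2]))
T=np.array([plane(t,95+x*70/240,170+y*70/240,.012) for x,y in[(25,62),(182,32),(212,187),(40,217)]])
print('tray',T.mean(0),yaw(T[0]-T[3]),np.linalg.norm(T[0]-T[3]),np.linalg.norm(T[0]-T[1]))
S=plane(t,180+128/4,145+208/4,.028);print('strainer body',S)
B=[plane(t,180+x/4,145+y/4,.062) for x,y in[(100,213),(158,183)]];print('bail',B)
print('side well rim check',[proj(s,p) for p in w])
st=[plane(t,325+x*70/240,155+y*70/240,.135) for x,y in[(640-560,37),(763-560,42),(765-560,190),(605-560+3,185)]];print('stand',st,np.mean(st,0))
E
```

```text
[19 19 20] [57 58 55] [56 56 55]
(370.06127450980387, 191.76654411764707, (363, 181, 15, 23), ((370.0, 192.0), (22.0, 14.0), 90.0)) (311.53878787878784, 133.03272727272727, (304, 123, 16, 21), ((311.5, 133.0), (20.0, 15.0), 90.0))
handle (array([ 0.49270988, -0.22375423,  0.16472123]), [np.float64(1.0547557668605253e-05), np.float64(1.0547557668554584e-05)])
well [0.51010137 0.12128659 0.14      ] [[0.56534562 0.17029033 0.14      ]
 [0.58081246 0.10472721 0.14      ]
 [0.45500683 0.07044011 0.14      ]
 [0.43924057 0.1396887  0.14      ]]
yaw 13.640172407608352 15.245144022437191
tray [0.52396125 0.33690102 0.012     ] 6.325591017715041 0.11569060521509833 0.11644165628179842
strainer body [0.53058628 0.12631954 0.028     ]
bail [array([0.52160067, 0.13977555, 0.062     ]), array([0.53769065, 0.10451342, 0.062     ])]
side well rim check [(np.float64(190.12832189202896), np.float64(203.06259604075177)), (np.float64(204.6504424502437), np.float64(187.19370975294908)), (np.float64(266.0095040355196), np.float64(194.68933009600124)), (np.float64(254.47927311377853), np.float64(212.80882265759487))]
stand [array([ 0.56059647, -0.19130949,  0.135     ]), array([ 0.55220408, -0.27089127,  0.135     ]), array([ 0.45508856, -0.25955332,  0.135     ]), array([ 0.46454905, -0.16015109,  0.135     ])] [ 0.50810954 -0.22047629  0.135     ]
```

```bash
python3 -m handwheel '[[[0,0,-0.5],[0,0,0.084],94],[[0,0,-0.5],[0,0,0.084],94],[[0,0,-0.5],[0,0,0.084],94],[[0,0,0],[0,0,0],94],[[0.37,-0.466,0],[0,0,0],94],[[0.37,-0.466,0],[0,0,0],94],[[0.37,-0.466,0],[0,0,0],94],[[0.37,-0.466,0],[0,0,0],94],[[0.37,-0.466,0],[0,0,0],94],[[0.37,-0.466,0],[0,0,0],94],[[0.37,-0.466,0],[0,0,0],94],[[0.37,-0.466,0],[0,0,0],94],[[0.37,-0.466,0],[0,0,0],94],[[0.37,-0.466,0],[0,0,0],94],[[0,0,0],[0,0,0],94]]'
cat >> h.py <<'E'
from scipy.spatial.transform import Rotation as Ro
def st():
    o=r.observe();R=Ro.from_quat(np.roll(o['tool_rot'],-1)).as_matrix();return o,np.array(o['tool_pos']),R
def go(P=None,yaw=None):
    o,p,R=st();y0=np.degrees(np.arctan2(R[1,0],R[0,0]));print('t',round(o['time'],2),'tcp',p.round(4),'yaw',y0.round(2),'tilt',np.degrees(np.arccos(-R[2,2])).round(2),'w',round(o['width'],4),'ff',np.round(o['finger_force'],1))
    if P is not None: print('shift units',(R.T@(np.array(P)-p)/.075).round(3))
    if yaw is not None: print('rz units',round((y0-yaw)/90,4))
E
python3 - <<'E'
from h import *
go();d=snap('wrist','w1.png')
E
```

```text
time: 2.02
tool_pos: [0.4826, -0.2208, 0.3158]
tool_rot: [-0.001, 0.999, -0.04, -0.001]
wrist_force: [0.2, -0.7, -0.4]
width: 0.0939
finger_force: 0.0
t 2.02 tcp [ 0.4826 -0.2208  0.3158] yaw -4.6 tilt 0.2 w 0.0939 ff 0.0
```

View pics/w1.png

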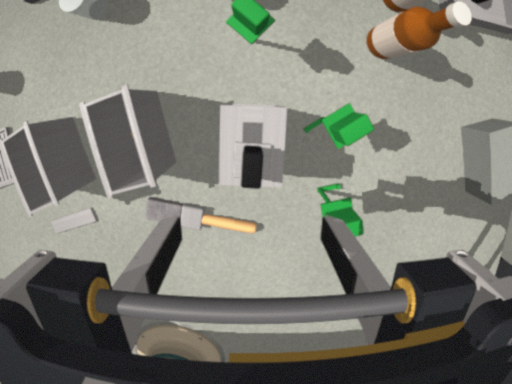

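The wrist view shows the handle at (252,166), the stand top with corners (221,107), (287,107), (284,187) and (219,185), and the slot end at (252,122). Nothing stands next to the stand.

```bash
python3 - <<'E'
from h import *
d=load('wrist');d['fish']=1;t=load('top')
def yaw(v):return np.degrees(np.arctan2(v[1],v[0]))
# refined stand edges : light region
m=(d['image'].min(2)>150).astype(np.uint8);k=np.zeros_like(m);k[95:195,205:300]=m[95:195,205:300]
c=max(cv2.findContours(k,0,2)[0],key=cv2.contourArea)
W=np.array([plane(d,*q,.135)[:2] for q in c[:,0].astype(float)],np.float32)
R=cv2.minAreaRect(W);print('stand top',R)
b=(d['image'].max(2)<45).astype(np.uint8);k=np.zeros_like(b);k[130:200,232:275]=b[130:200,232:275]
c=max(cv2.findContours(k,0,2)[0],key=cv2.contourArea);print('handle px',cv2.boundingRect(c),cv2.minAreaRect(c))
# top face at .191
W=np.array([plane(d,*q,.191)[:2] for q in c[:,0].astype(float)],np.float32);print('handle outline at .191',cv2.minAreaRect(W),cv2.boxPoints(cv2.minAreaRect(W)))
M=cv2.moments(c);cen=(M['m10']/M['m00'],M['m01']/M['m00'])
print(tri(ray(d,*cen),ray(t,370.06,191.77)),'cam',ray(d,0,0)[0])
# corners of well rim rough from wrist + top
for (u,v),(x,y) in [((128,87),(460,28)),((82,105),(340,55)),((155,182),(515,250)),((107,194),(392,280))]:
    print('well2 corner',tri(ray(d,u,v),ray(t,180+x/4,145+y/4)))
cr=d['image'][90:200,200:310];cv2.imwrite('pics/w1c.png',cv2.resize(cr,(550,550),interpolation=2)[:,:,::-1])
E
```

```text
stand top ((0.50980544090271, -0.22415894269943237), (0.12076964974403381, 0.12484260648488998), 85.49867248535156)
handle px (243, 147, 19, 40) ((252.1923065185547, 166.5384521484375), (17.63946533203125, 39.66106414794922), 3.1798300743103027)
handle outline at .191 ((0.4957376718521118, -0.2231525480747223), (0.01849815621972084, 0.04277241975069046), 82.01380157470703) [[ 0.47327387 -0.22934064]
 [ 0.51563144 -0.2352832 ]
 [ 0.5182015  -0.21696445]
 [ 0.4758439  -0.2110219 ]]
(array([ 0.49146518, -0.22245118,  0.17009997]), [np.float64(0.0003550199776470004), np.float64(0.00035501997764691696)]) cam [ 0.56492805 -0.22806819  0.49511242]
well2 corner (array([ 0.60014437, -0.0748391 ,  0.13562481]), [np.float64(0.0001298536352333482), np.float64(0.00012985363523343774)])
well2 corner (array([ 0.58780683, -0.00594566,  0.14047403]), [np.float64(0.0007734166846644006), np.float64(0.0007734166846645942)])
well2 corner (array([ 0.47269698, -0.09424784,  0.13347553]), [np.float64(0.0006964287027049394), np.float64(0.000696428702705011)])
well2 corner (array([ 0.46145341, -0.02398868,  0.14047097]), [np.float64(0.003214221530164186), np.float64(0.0032142215301641255)])
```

View pics/w1c.png

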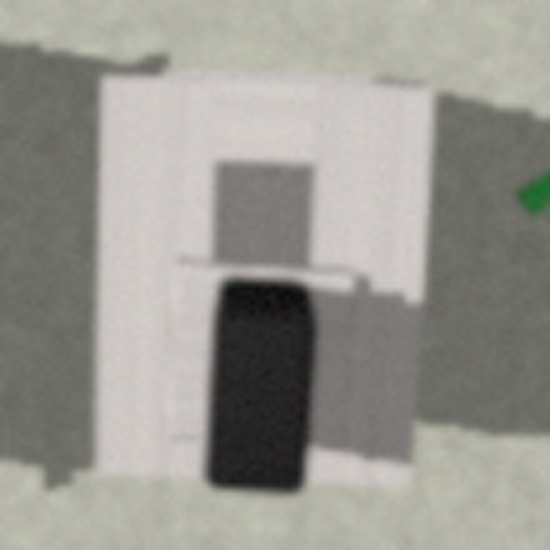

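The crop shows the handle turned about 3° clockwise from the tool, with its centre near (0.492,-0.223). I'll grip it there.

```bash
python3 -m handwheel '[[[0,0,0],[0,0,0.038],94],[[0.128,0.012,0.4],[0,0,0],94],[[0,0,0.6],[0,0,0],94],[[0,0,0.6],[0,0,0],94],[[0,0,0.4],[0,0,0],94],[[0,0,0.21],[0,0,0],94],[[0,0,0],[0,0,0],94],[[0,0,0],[0,0,0],15],[[0,0,0],[0,0,0],15],[[0,0,0],[0,0,0],15],[[0,0,0],[0,0,0],15],[[0,0,0],[0,0,0],15]]'
python3 - <<'E'
from h import *
go([.492,-.223,.150],-8)
E
```

```text
time: 3.58
tool_pos: [0.4912, -0.2255, 0.1523]
tool_rot: [0.0, 0.997, -0.073, 0.0]
wrist_force: [0.2, -0.1, 0.0]
width: 0.0472
finger_force: 0.0
t 3.58 tcp [ 0.4912 -0.2255  0.1523] yaw -8.34 tilt 0.02 w 0.0472 ff 0.0
shift units [ 0.005 -0.035  0.031]
rz units -0.0038
```

```bash
python3 -m handwheel '[[[0,-0.02,0.02],[0,0,0],10],[[0,0,0],[0,0,0],10],[[0,0,0],[0,0,0],10],[[0,0,0],[0,0,0],10],[[0,0,0],[0,0,0],10],[[0,0,0],[0,0,0],10],[[0,0,0],[0,0,0],10],[[0,0,0],[0,0,0],10]]'
python3 - <<'E'
from h import *
go();d=snap('wrist','w2.png')
E
```

```text
time: 4.58
tool_pos: [0.4913, -0.2242, 0.1506]
tool_rot: [0.0, 0.997, -0.073, -0.0]
wrist_force: [-0.1, -0.3, -1.8]
width: 0.0218
finger_force: 30.0
t 4.58 tcp [ 0.4913 -0.2242  0.1506] yaw -8.35 tilt 0.02 w 0.0218 ff 30.0
```

```bash
python3 -m handwheel '[[[0,0,-0.2],[0,0,0],10],[[0,0,-0.35],[0,0,0],10],[[0,0,-0.4],[0,0,0],10],[[0,0,-0.4],[0,0,0],10],[[0,0,-0.4],[0,0,0],10],[[0,0,-0.35],[0,0,0],10],[[0,0,-0.2],[0,0,0],10],[[0,0,0],[0,0,0],10]]'
python3 -m handwheel '[[[0,0,0],[0,0,-0.06],10],[[0,0,0],[0,0,-0.07],10],[[0,0,0],[0,0,-0.07],10],[[0,0,0],[0,0,-0.053],10],[[0.045,-0.2,0],[0,0,0],10],[[0.087,-0.363,0],[0,0,0],10],[[0.087,-0.363,0],[0,0,0],10],[[0.087,-0.363,0],[0,0,0],10],[[0.087,-0.363,0],[0,0,0],10],[[0.087,-0.363,0],[0,0,0],10],[[0.087,-0.363,0],[0,0,0],10],[[0.087,-0.363,0],[0,0,0],10],[[0.087,-0.363,0],[0,0,0],10],[[0.087,-0.363,0],[0,0,0],10],[[0.087,-0.363,0],[0,0,0],10],[[0.087,-0.363,0],[0,0,0],10],[[0.045,-0.167,0],[0,0,0],10],[[0,0,0],[0,0,0],10],[[0,0,0],[0,0,0],10]]'
python3 - <<'E'
from h import *
go();d=snap('wrist');s=snap('side');t=snap('top')
M=np.zeros((600,800,3),np.uint8)
M[:384,:512]=d['image'];M[384:,:288]=cv2.resize(s['image'][80:290,120:400],(288,216));M[:288,512:]=cv2.resize(t['image'][130:262,150:282],(288,288),interpolation=2)
M[384:,288:]=cv2.resize(d['image'][180:280,140:376],(512,216),interpolation=2)
cv2.imwrite('pics/m3.png',M[:,:,::-1])
E
```

```text
time: 5.62
tool_pos: [0.4918, -0.2244, 0.3245]
tool_rot: [0.001, 0.997, -0.073, 0.001]
wrist_force: [0.1, -0.3, -1.8]
width: 0.0217
finger_force: 30.0
time: 8.0
tool_pos: [0.4859, 0.1115, 0.323]
tool_rot: [0.0, 0.992, 0.125, -0.0]
wrist_force: [0.7, -0.8, -2.3]
width: 0.0224
finger_force: 30.0
t 8.0 tcp [0.4859 0.1115 0.323 ] yaw 14.38 tilt 0.05 w 0.0224 ff 30.0
```

View pics/m3.png

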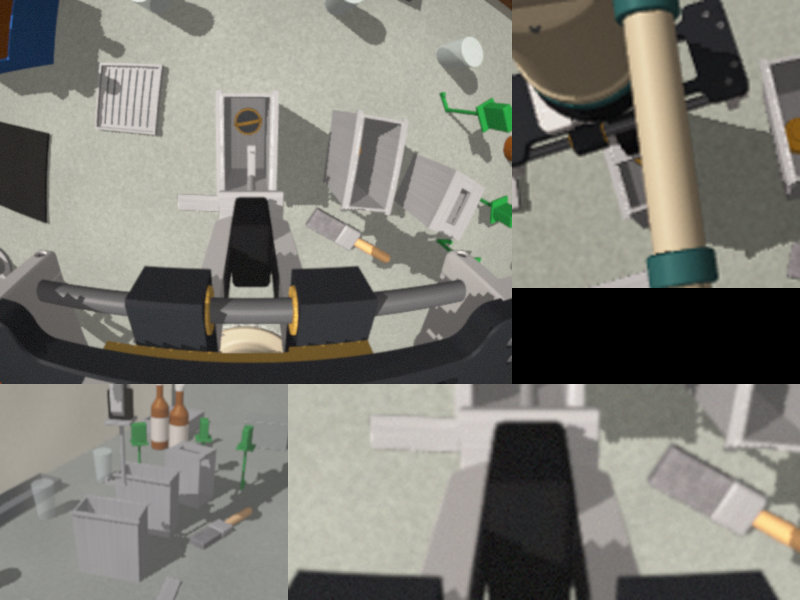

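The wrist view shows the hook's prong tip at about (252,148) over the well. The strainer is at (247,121), with its bail running from (237,124) to (260,119). I'll compute the offsets from these.

```bash
python3 - <<'E'
from h import *
d=load('wrist');d['fish']=1;t=load('top');go()
_,p,R=st();X=R[:2,0];Y=-R[:2,1]
loc=lambda P:np.array([(P[:2]-p[:2])@X,(P[:2]-p[:2])@Y])*1e3
im=d['image'].astype(int)
b=((im[:,:,0]-im[:,:,2])>30).astype(np.uint8);k=np.zeros_like(b);k[100:142,228:270]=b[100:142,228:270]
c=max(cv2.findContours(k,0,2)[0],key=cv2.contourArea);(u,v),rad=cv2.minEnclosingCircle(c);print('body',u,v,rad,cv2.boundingRect(c))
P=plane(d,u,v,.028);print('strainer body top @.028',P,loc(P))
for q in[(237,124),(260,119),(248,121.5)]: Q=plane(d,*q,.063);print('bail',Q,loc(Q))
print('tri bail mid',tri(ray(d,248,121.5),ray(t,212,194.5)))
print('tri body',tri(ray(d,u,v),ray(t,212.2,197)))
for q in[(252,148),(246,148),(257,148),(252,185)]: Q=plane(d,*q,p[2]-.0156-.108);print('tip',Q,loc(Q))
for q in[(218,93),(277,93),(282,190),(213,190)]: Q=plane(d,*q,.14);print('rim',Q,loc(Q))
# expected px of shaft/prong points given origin at TCP axis
for dx in(0,30,36): print(dx,[np.round(proj(d,np.r_[p[:2]+X*dx/1e3,p[2]-.0156+z]),1) for z in(-.108,-.114)])
big=cv2.resize(d['image'][80:200,190:310],(600,600),interpolation=2);cv2.imwrite('pics/m4.png',big[:,:,::-1])
E
```

```text
t 8.15 tcp [0.4861 0.1113 0.3232] yaw 14.34 tilt 0.03 w 0.0223 ff 30.0
body 247.5 121.0 14.080227851867676 (234, 108, 28, 27)
strainer body top @.028 [0.53299188 0.12875157 0.028     ] [49.7780936   5.23537606]
bail [0.52727582 0.14286763 0.063     ] [47.73655008 20.32737821]
bail [0.54286718 0.11193596 0.063     ] [ 55.18061933 -13.50226045]
bail [0.53485255 0.12807869 0.063     ] [51.4141135   4.12259789]
tri bail mid (array([0.53380011, 0.12640052, 0.03992723]), [np.float64(0.0015846358799641042), np.float64(0.0015846358799641452)])
tri body (array([0.53255044, 0.12779976, 0.01671346]), [np.float64(0.000940140628814854), np.float64(0.0009401406288148244)])
tip [0.5188861  0.11846503 0.19959264] [33.56398277 -1.23676644]
tip [0.51735104 0.12444476 0.19959264] [33.55787578  4.93685058]
tip [0.52017334 0.1134834  0.19959264] [33.57721347 -6.38200197]
tip [0.48049589 0.10854802 0.19959264] [-6.08630722 -1.33589988]
rim [0.5653483  0.17248241 0.14      ] [91.9579448  39.58918198]
rim [0.58288797 0.10365833 0.14      ] [ 91.90405313 -31.43469185]
rim [0.46689022 0.06509161 0.14      ] [-30.0317205  -40.06819291]
rim [0.44484499 0.15075594 0.14      ] [-30.17183445  48.38715616]
0 [array([250.7, 179.5]), array([250.7, 178. ])]
30 [array([250.8, 151.4]), array([250.8, 150.4])]
36 [array([250.8, 145.7]), array([250.8, 144.8])]
```

View pics/m4.png

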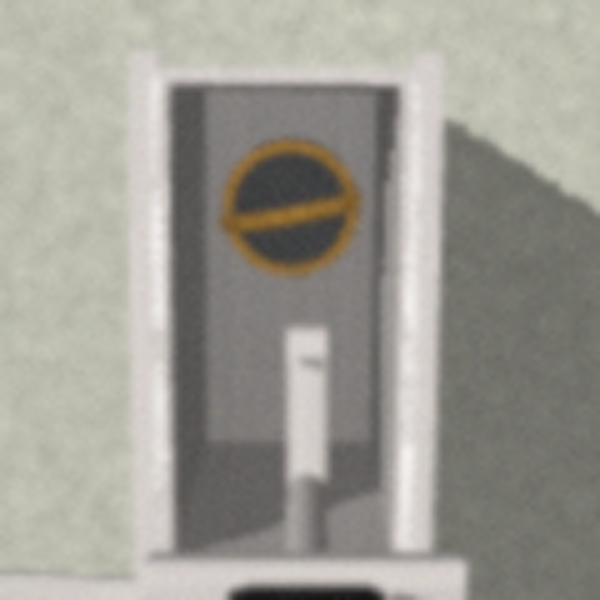

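```bash
python3 -m handwheel '[[[0.027,-0.067,0],[0,0,0],10],[[0,0,0.2],[0,0,0],10],[[0,0,0.3],[0,0,0],10],[[0,0,0.3],[0,0,0],10],[[0,0,0.3],[0,0,0],10],[[0,0,0.2],[0,0,0],10],[[0,0,0.14],[0,0,0],10],[[0,0,0],[0,0,0],10],[[0,0,0],[0,0,0],10]]'
python3 - <<'E'
from h import *
d=snap('wrist');d['fish']=1;go()
_,p,R=st();X=R[:2,0];Y=-R[:2,1]
for z in(-.108,-.114):print('pred tip',proj(d,np.r_[p[:2]+X*.036,p[2]-.0156+z]))
big=cv2.resize(d['image'][20:120,190:310],(720,600),interpolation=2);cv2.imwrite('pics/m5.png',big[:,:,::-1])
E
```

```text
time: 9.28
tool_pos: [0.4873, 0.1176, 0.2158]
tool_rot: [0.0, 0.992, 0.125, 0.001]
wrist_force: [-0.1, -0.2, -1.5]
width: 0.0221
finger_force: 30.0
t 9.32 tcp [0.4873 0.1176 0.216 ] yaw 14.42 tilt 0.1 w 0.0219 ff 30.0
pred tip (np.float64(250.6681648157193), np.float64(145.98717951254946))
pred tip (np.float64(250.67242682080678), np.float64(145.13449425953763))
```

View pics/m5.png

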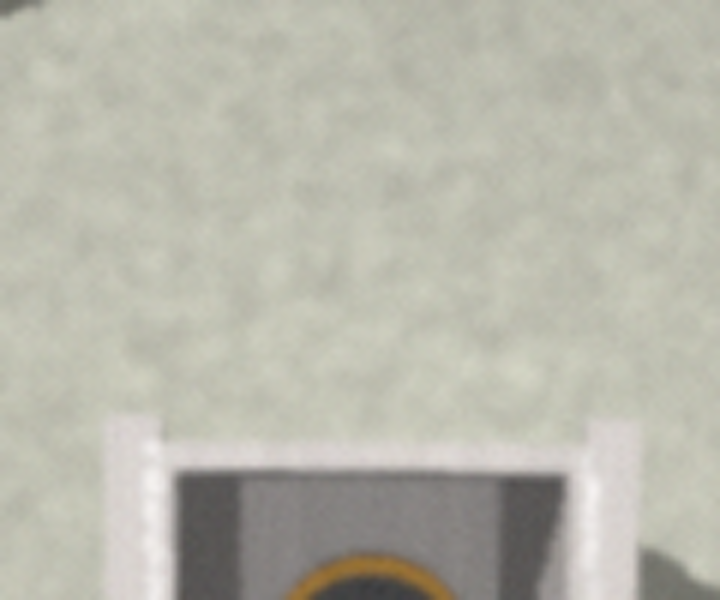

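That crop missed: it caught only the well's far end, with the body's top arc at about (251,113). I'll measure this same image by colour mask instead.

```bash
python3 - <<'E'
from h import *
d=load('wrist');d['fish']=1
_,p,R=st();X=R[:2,0];Y=-R[:2,1]
loc=lambda P:((np.array([(P[:2]-p[:2])@X,(P[:2]-p[:2])@Y]))*1e3).round(1)
im=d['image'].astype(int)
b=((im[:,:,0]-im[:,:,2])>30).astype(np.uint8);k=np.zeros_like(b);k[100:175,215:290]=b[100:175,215:290]
c=max(cv2.findContours(k,0,2)[0],key=cv2.contourArea);print(cv2.boundingRect(c));(u,v),rad=cv2.minEnclosingCircle(c);print('body',u,v,rad,loc(plane(d,u,v,.028)), 'height from radius: f*22/rad')
for row in range(108,165,2):
    s=k[row,215:290];print(row,''.join('#' if x else ('o' if g>170 else '.') for x,g in zip(s,im[row,215:290].min(1))))
E
```

```text
(233, 112, 37, 35)
body 250.92105102539062 130.1842041015625 18.55692481994629 [46.1 -0.3] height from radius: f*22/rad
108 oooo..................................................................ooooo
110 oooo..................................................................ooooo
112 oooo..............................######..............................ooooo
114 oooo........................##################.......................oooooo
116 oooo.....................########.......########.....................oooooo
118 oooo...................######................#####...................oooooo
120 oooo..................####.....................#####.................oooooo
122 oooo.................####........................####................oooooo
124 oooo................####..........................####...............oooooo
126 oooo...............####...........................#####..............oooooo
128 oooo...............####.......................#########..............oooooo
130 oooo...............###..............##################...............oooooo
132 oooo............
[... 639 characters left out ...]
......................................................oooooo
150 oooo.................................................................oooooo
152 oooo................................................................ooooooo
154 oooo................................................................ooooooo
156 oooo................................................................ooooooo
158 oooo................................................................ooooooo
160 oooo................................................................ooooooo
162 oooo................................................................ooooooo
164 oooo................................................................ooooooo
```

The body centre is 46 mm ahead of the picker axis and centred laterally, so the tip clears the bail by about 7 mm. Next I lower, advance, then lift gently.

```bash
python3 -m handwheel '[[[0,0,0.15],[0,0,0],10],[[0,0,0.2],[0,0,0],10],[[0,0,0.15],[0,0,0],10],[[0,0,0.09],[0,0,0],10],[[0,0,0],[0,0,0],10],[[0,0,0],[0,0,0],10]]'
python3 -m handwheel '[[[0.07,0,0],[0,0,0],10],[[0.1,0,0],[0,0,0],10],[[0.1,0,0],[0,0,0],10],[[0.08,0,0],[0,0,0],10],[[0.04,0,0],[0,0,0],10],[[0,0,0],[0,0,0],10],[[0,0,0],[0,0,0],10]]'
python3 -m handwheel '[[[0,0,-0.04],[0,0,0],10],[[0,0,-0.04],[0,0,0],10],[[0,0,-0.04],[0,0,0],10],[[0,0,-0.04],[0,0,0],10],[[0,0,-0.04],[0,0,0],10],[[0,0,-0.05],[0,0,0],10],[[0,0,-0.05],[0,0,0],10],[[0,0,0],[0,0,0],10],[[0,0,0],[0,0,0],10]]'
python3 - <<'E'
from h import *
d=snap('wrist');d['fish']=1;go()
im=d['image'].astype(int)
b=((im[:,:,0]-im[:,:,2])>30).astype(np.uint8)
for row in range(100,180,2):
    s=b[row,215:290];print(row,''.join('#' if x else ('o' if g>170 else '.') for x,g in zip(s,im[row,215:290].min(1))))
E
```

```text
time: 10.07
tool_pos: [0.4871, 0.1176, 0.1712]
tool_rot: [0.0, 0.992, 0.126, 0.0]
wrist_force: [-0.3, 0.6, -1.5]
width: 0.0218
finger_force: 30.0
time: 10.95
tool_pos: [0.5148, 0.1248, 0.1709]
tool_rot: [0.0, 0.992, 0.126, -0.0]
wrist_force: [-0.2, -0.4, -2.1]
width: 0.0219
finger_force: 30.0
time: 12.08
tool_pos: [0.5149, 0.1248, 0.1933]
tool_rot: [0.0, 0.992, 0.125, -0.0]
wrist_force: [0.1, 0.7, -2.9]
width: 0.022
finger_force: 30.0
t 12.12 tcp [0.5149 0.1248 0.1932] yaw 14.42 tilt 0.03 w 0.0216 ff 30.0
100 ooooooooooooooooooooooooooooooooooooooooooooooooooooooooooooooooooooooooooo
102 ooooooooooooooooooooooooooooooooooooooooooooooooooooooooooooooooooooooooooo
104 ooooooooooooooooooooooooooooooooooooooooooooooooooooooooooooooooooooooooooo
106 o.ooooooooooooooooooooooooooooooooooooooooooooooooooooooooooooooooooooooooo
108 ooooooooooooooooooooooooooooooooooooooooooooooooooooooooooooooooooooooooooo
110 ooooooooooooooooooooooooooooooooooooooooooooooooooooooooooooooooooooooooooo
112 ooooooooooooooooooooooooooooooooooooooooooooooooooooooooooooooooooooooooooo
114 ooooooooooooooooooooooooo
[... 1910 characters left out ...]
..################################.#####.................ooo
164 oo.................#######################........####..................ooo
166 oo..................##########..................#####...................ooo
168 oo....................#####...................#####.....................ooo
170 oo......................#######...........#######......................oooo
172 oo.........................######.......######.........................oooo
174 oo.....................................................................oooo
176 oo.....................................................................oooo
178 oo.....................................................................oooo
```

The load has risen by about 1 N, so the strainer is on the hook. I'll keep lifting.

```bash
python3 -m handwheel '[[[0,0,-0.06],[0,0,0],10],[[0,0,-0.1],[0,0,0],10],[[0,0,-0.14],[0,0,0],10],[[0,0,-0.16],[0,0,0],10],[[0,0,-0.16],[0,0,0],10],[[0,0,-0.16],[0,0,0],10],[[0,0,-0.16],[0,0,0],10],[[0,0,-0.16],[0,0,0],10],[[0,0,-0.16],[0,0,0],10],[[0,0,-0.16],[0,0,0],10],[[0,0,-0.16],[0,0,0],10],[[0,0,-0.16],[0,0,0],10],[[0,0,-0.16],[0,0,0],10],[[0,0,-0.12],[0,0,0],10],[[0,0,-0.07],[0,0,0],10],[[0,0,0],[0,0,0],10],[[0,0,0],[0,0,0],10],[[0,0,0],[0,0,0],10]]'
python3 - <<'E'
from h import *
d=snap('wrist');s=snap('side');go()
M=np.zeros((384,800,3),np.uint8);M[:,:400]=d['image'][:,50:450];M[:,400:]=s['image'][:,60:460]
cv2.imwrite('pics/m6.png',M[:,:,::-1])
E
```

```text
time: 14.38
tool_pos: [0.5148, 0.1248, 0.3497]
tool_rot: [0.0, 0.992, 0.125, -0.0]
wrist_force: [-0.7, 0.3, -2.9]
width: 0.022
finger_force: 30.0
t 14.47 tcp [0.5149 0.1248 0.3499] yaw 14.42 tilt 0.03 w 0.0219 ff 30.0
```

View pics/m6.png

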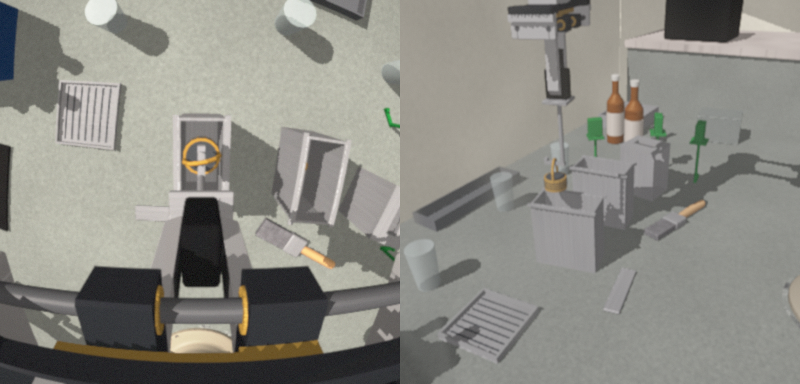

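The strainer hangs on the hook above the well, at (200,155) in the left half and (555,182) in the right. The tray is at about (138,115) in the wrist picture. I'll refine the tray centre from two views.

```bash
python3 - <<'E'
from h import *
d=load('wrist');d['fish']=1;t=load('top');t['image']=cv2.imread('pics/top0.png')[:,:,::-1]
_,p,R=st();X=R[:2,0];Y=-R[:2,1]
im=d['image'].astype(int)
wq=[(115,80),(170,83),(164,150),(107,143)];tq=[(25,62),(182,32),(212,187),(40,217)]
T=np.array([plane(d,*q,.012) for q in wq]);print('tray wrist',T.mean(0))
print('tri',np.mean([tri(ray(d,*a),ray(t,95+x*70/240,170+y*70/240))[0] for a,(x,y) in zip(wq,tq)],0))
b=((im[:,:,0]-im[:,:,2])>30).astype(np.uint8);k=np.zeros_like(b);k[130:185,220:285]=b[130:185,220:285]
c=max(cv2.findContours(k,0,2)[0],key=cv2.contourArea);(u,v),rad=cv2.minEnclosingCircle(c)
for z in(.19,):
    P=plane(d,u,v,z);print('strainer',P,(P[:2]-p[:2])@X,(P[:2]-p[:2])@Y)
S=p[:2]+X*.018
C=np.array([.524,.336]);go(np.r_[p[:2]+C-S,p[2]])
E
```

```text
tray wrist [0.5269414  0.33963402 0.012     ]
tri [0.5265814  0.34205427 0.00207327]
strainer [0.53192051 0.12915504 0.19      ] 0.017543711701518822 -5.584273377474842e-06
t 14.47 tcp [0.5149 0.1248 0.3499] yaw 14.42 tilt 0.03 w 0.0219 ff 30.0
shift units [ 0.578 -2.697 -0.   ]
```

```bash
python3 -m handwheel '[[[0.009,-0.04,0],[0,0,0],10],[[0.018,-0.08,0],[0,0,0],10],[[0.027,-0.12,0],[0,0,0],10],[[0.036,-0.16,0],[0,0,0],10],[[0.036,-0.16,0],[0,0,0],10],[[0.036,-0.16,0],[0,0,0],10],[[0.036,-0.16,0],[0,0,0],10],[[0.036,-0.16,0],[0,0,0],10],[[0.036,-0.16,0],[0,0,0],10],[[0.036,-0.16,0],[0,0,0],10],[[0.036,-0.16,0],[0,0,0],10],[[0.036,-0.16,0],[0,0,0],10],[[0.036,-0.16,0],[0,0,0],10],[[0.036,-0.16,0],[0,0,0],10],[[0.036,-0.16,0],[0,0,0],10],[[0.036,-0.16,0],[0,0,0],10],[[0.036,-0.16,0],[0,0,0],10],[[0.027,-0.12,0],[0,0,0],10],[[0.018,-0.08,0],[0,0,0],10],[[0.009,-0.04,0],[0,0,0],10]]'
python3 -m handwheel '[[[0,0,0],[0,0,0],10],[[0,0,0],[0,0,0],10],[[0,0,0],[0,0,0],10],[[0,0,0],[0,0,0],10]]'
python3 - <<'E'
from h import *
go();d=snap('wrist');d['fish']=1
_,p,R=st();X=R[:2,0]
im=d['image'].astype(int)
b=((im[:,:,0]-im[:,:,2])>30).astype(np.uint8);k=np.zeros_like(b);k[120:195,210:295]=b[120:195,210:295]
c=max(cv2.findContours(k,0,2)[0],key=cv2.contourArea);(u,v),rad=cv2.minEnclosingCircle(c);print(u,v,rad,plane(d,u,v,.19))
m=((im.min(2)>150)).astype(np.uint8);k=np.zeros_like(m);k[80:190,190:320]=m[80:190,190:320];k=cv2.morphologyEx(k,3,np.ones((5,5)))
c=max(cv2.findContours(k,0,2)[0],key=cv2.contourArea);print(cv2.boundingRect(c))
W=np.array([plane(d,*q,.012)[:2] for q in c[:,0].astype(float)],np.float32);print('tray',cv2.minAreaRect(W))
E
```

```text
time: 16.98
tool_pos: [0.5087, 0.3341, 0.3501]
tool_rot: [0.0, 0.992, 0.126, -0.0]
wrist_force: [0.2, 0.4, -3.1]
width: 0.0217
finger_force: 30.0
time: 17.48
tool_pos: [0.5087, 0.3336, 0.3502]
tool_rot: [0.0, 0.992, 0.125, 0.0]
wrist_force: [-1.2, 0.8, -2.9]
width: 0.0218
finger_force: 30.0
t 17.48 tcp [0.5087 0.3336 0.3502] yaw 14.4 tilt 0.01 w 0.0218 ff 30.0
250.64723205566406 156.48414611816406 20.40690803527832 [0.52608831 0.33812115 0.19      ]
(190, 80, 130, 110)
tray ((0.5321807861328125, 0.333607017993927), (0.19716596603393555, 0.2361667901277542), 14.461209297180176)
```

```bash
python3 -m handwheel '[[[0,0,0.05],[0,0,0],10],[[0,0,0.1],[0,0,0],10],[[0,0,0.15],[0,0,0],10],[[0,0,0.17],[0,0,0],10],[[0,0,0.17],[0,0,0],10],[[0,0,0.17],[0,0,0],10],[[0,0,0.17],[0,0,0],10],[[0,0,0.17],[0,0,0],10],[[0,0,0.17],[0,0,0],10],[[0,0,0.17],[0,0,0],10],[[0,0,0.17],[0,0,0],10],[[0,0,0.13],[0,0,0],10],[[0,0,0.1],[0,0,0],10],[[0,0,0.07],[0,0,0],10],[[0,0,0.04],[0,0,0],10],[[0,0,0],[0,0,0],10],[[0,0,0],[0,0,0],10]]'
python3 -m handwheel '[[[0,0,0.02],[0,0,0],10],[[0,0,0.02],[0,0,0],10],[[0,0,0.02],[0,0,0],10],[[0,0,0.02],[0,0,0],10],[[0,0,0.02],[0,0,0],10],[[0,0,0.02],[0,0,0],10],[[0,0,0.02],[0,0,0],10],[[0,0,0.02],[0,0,0],10],[[0,0,0.02],[0,0,0],10],[[0,0,0.02],[0,0,0],10],[[0,0,0.02],[0,0,0],10],[[0,0,0.02],[0,0,0],10],[[0,0,0],[0,0,0],10],[[0,0,0],[0,0,0],10]]'
python3 - <<'E'
from h import *
go();d=snap('wrist','w7.png')
im=d['image'].astype(int)
b=((im[:,:,0]-im[:,:,2])>30).astype(np.uint8)
for row in range(128,185,2):
    s=b[row,215:290];print(row,''.join('#' if x else ('o' if g>170 else '.') for x,g in zip(s,im[row,215:290].min(1))))
E
```

```text
time: 19.65
tool_pos: [0.5089, 0.3339, 0.2005]
tool_rot: [-0.0, 0.992, 0.126, 0.0]
wrist_force: [0.3, -0.2, -2.7]
width: 0.0215
finger_force: 30.0
time: 21.4
tool_pos: [0.5087, 0.3338, 0.1822]
tool_rot: [0.0, 0.992, 0.125, 0.0]
wrist_force: [-0.3, -0.9, -2.1]
width: 0.0221
finger_force: 30.0
t 21.4 tcp [0.5087 0.3338 0.1822] yaw 14.42 tilt 0.0 w 0.0221 ff 30.0
128 .................ooooo..ooooooooo...ooooooooo..oooooooooo..oooooooooo..oooo
130 ..................ooo...ooooooooo..oooooooooo..ooooooooo...ooooooooo...oooo
132 .......................oooooooooo..oooooooooo..ooooooooo...ooooooooo...oooo
134 .......................ooooooooo...ooooooooo...ooooooooo..oooooooooo..ooooo
136 .......................ooooooooo....oooooooo..oooooooooo..ooooooooo...ooooo
138 .......................oooooo..###########....ooooooooo...ooooooooo...ooooo
140 ......................ooo.#####################.ooooooo..oooooooooo..oooooo
142 ........................#########################....o...ooooooooo...oooooo
144 o................oo..#########.............########......ooooooooo...oooooo
146 oooooo.......
[... 882 characters left out ...]
o...o#######.....................#####..................oooo
170 ooooo..ooooooooo...ooo######.....ooooooo.....######...................ooooo
172 oooo...ooooooooo..oooooo########.ooooooo.########.....................oooo.
174 oooo...ooooooooo..oooooooo#######oooooo#######.............................
176 oooo..oooooooooo..ooooooooo..oooooo.......................................o
178 oooo..ooooooooo...oooooooo...ooooo......ooooo............................oo
180 oooo..ooooooooo..ooooooooo...ooooo......ooooooooo...ooooooo...........ooooo
182 ooo...ooooooooo..ooooooooo..oooooo......oooooooo...ooooooooo.........oooooo
184 ooo...oooooooo...ooooooooo..oooooo......oooooooo...oooooooo.............ooo
```

The load is off the hook and the strainer stands on the tray. I'll lower the prong clear of the bail, back it out and raise it.

```bash
python3 -m handwheel '[[[0,0,0.03],[0,0,0],10],[[0,0,0.03],[0,0,0],10],[[0,0,0.03],[0,0,0],10],[[0,0,0],[0,0,0],10],[[-0.05,0,0],[0,0,0],10],[[-0.08,0,0],[0,0,0],10],[[-0.1,0,0],[0,0,0],10],[[-0.1,0,0],[0,0,0],10],[[-0.1,0,0],[0,0,0],10],[[-0.1,0,0],[0,0,0],10],[[-0.08,0,0],[0,0,0],10],[[-0.04,0,0],[0,0,0],10],[[0,0,0],[0,0,0],10]]'
python3 - <<'E'
from h import *
go();d=snap('wrist');d['fish']=1
im=d['image'].astype(int)
b=((im[:,:,0]-im[:,:,2])>30).astype(np.uint8);k=np.zeros_like(b);k[90:195,210:295]=b[90:195,210:295]
c=max(cv2.findContours(k,0,2)[0],key=cv2.contourArea);(u,v),rad=cv2.minEnclosingCircle(c);print(u,v,rad,cv2.boundingRect(c),plane(d,u,v,.028))
_,p,R=st();print('tip px',proj(d,np.r_[p[:2]+R[:2,0]*.036,p[2]-.0156-.108]))
E
```

```text
time: 23.08
tool_pos: [0.4614, 0.3217, 0.1755]
tool_rot: [0.0, 0.992, 0.126, 0.0]
wrist_force: [0.8, 0.1, -1.4]
width: 0.0221
finger_force: 30.0
t 23.07 tcp [0.4614 0.3217 0.1755] yaw 14.43 tilt 0.01 w 0.0221 ff 30.0
251.0 115.5 21.476831436157227 (230, 95, 43, 41) [0.52553716 0.33785028 0.028     ]
tip px (np.float64(250.7060682936416), np.float64(145.62599807569833))
```

```bash
python3 -m handwheel '[[[0,0,-0.1],[0,0,0],10],[[0,0,-0.25],[0,0,0],10],[[0,0,-0.35],[0,0,0],10],[[0,0,-0.4],[0,0,0],10],[[0,0,-0.4],[0,0,0],10],[[0,0,-0.3],[0,0,0],10],[[0,0,-0.19],[0,0,0],10],[[0,0,0],[0,0,0.06],10],[[0,0,0],[0,0,0.07],10],[[0,0,0],[0,0,0.07],10],[[0,0,0],[0,0,0.053],10],[[0,0,0],[0,0,0],10]]'
python3 -m handwheel '[[[0.04,0.2,0],[0,0,0],10],[[0.082,0.4,0],[0,0,0],10],[[0.082,0.4,0],[0,0,0],10],[[0.082,0.4,0],[0,0,0],10],[[0.082,0.4,0],[0,0,0],10],[[0.082,0.4,0],[0,0,0],10],[[0.082,0.4,0],[0,0,0],10],[[0.082,0.4,0],[0,0,0],10],[[0.082,0.4,0],[0,0,0],10],[[0.082,0.4,0],[0,0,0],10],[[0.082,0.4,0],[0,0,0],10],[[0.082,0.4,0],[0,0,0],10],[[0.082,0.4,0],[0,0,0],10],[[0.082,0.4,0],[0,0,0],10],[[0.082,0.4,0],[0,0,0],10],[[0.082,0.4,0],[0,0,0],10],[[0.082,0.4,0],[0,0,0],10],[[0.082,0.4,0],[0,0,0],10],[[0.03,0.15,0],[0,0,0],10],[[0,0,0],[0,0,0],10]]'
python3 - <<'E'
from h import *
go([.4913,-.2242,.3245],-8.35)
E
```

```text
time: 24.62
tool_pos: [0.4614, 0.3216, 0.3244]
tool_rot: [0.0, 0.997, -0.072, -0.0]
wrist_force: [-0.0, 0.8, -1.0]
width: 0.022
finger_force: 30.0
time: 27.12
tool_pos: [0.4918, -0.2252, 0.3245]
tool_rot: [-0.0, 0.997, -0.073, -0.0]
wrist_force: [-0.7, -0.2, -1.9]
width: 0.0224
finger_force: 30.0
t 27.12 tcp [ 0.4918 -0.2252  0.3245] yaw -8.41 tilt 0.05 w 0.0224 ff 30.0
shift units [-0.008 -0.012  0.001]
rz units -0.0006
```

```bash
python3 -m handwheel '[[[-0.008,-0.012,0.1],[0,0,0],10],[[0,0,0.2],[0,0,0],10],[[0,0,0.25],[0,0,0],10],[[0,0,0.25],[0,0,0],10],[[0,0,0.15],[0,0,0],10],[[0,0,0],[0,0,0],10]]' && python3 -m handwheel '[[[0,0,0.15],[0,0,0],10],[[0,0,0.25],[0,0,0],10],[[0,0,0.25],[0,0,0],10],[[0,0,0.25],[0,0,0],10],[[0,0,0.2],[0,0,0],10],[[0,0,0.12],[0,0,0],10],[[0,0,0.06],[0,0,0],10],[[0,0,0.03],[0,0,0],10],[[0,0,0.03],[0,0,0],10],[[0,0,0],[0,0,0],10],[[0,0,0],[0,0,0],10]]'
python3 - <<'E'
from h import *
go([.4913,-.2242,.1506],-8.35)
E
```

```text
time: 27.88
tool_pos: [0.4912, -0.223, 0.2523]
tool_rot: [-0.001, 0.997, -0.072, -0.001]
wrist_force: [0.2, -0.3, -1.6]
width: 0.0219
finger_force: 30.0
time: 29.25
tool_pos: [0.4919, -0.2239, 0.1532]
tool_rot: [0.0, 0.997, -0.073, 0.0]
wrist_force: [0.2, -0.2, -1.9]
width: 0.0218
finger_force: 30.0
t 29.25 tcp [ 0.4919 -0.2239  0.1532] yaw -8.35 tilt 0.04 w 0.0218 ff 30.0
shift units [-0.008  0.005  0.035]
rz units 0.0
```

```bash
python3 -m handwheel '[[[0,0,0.015],[0,0,0],10],[[0,0,0.015],[0,0,0],10],[[0,0,0.008],[0,0,0],10],[[0,0,0],[0,0,0],10],[[0,0,0],[0,0,0],10]]'
python3 -m handwheel '[[[0,0,0],[0,0,0],30],[[0,0,0],[0,0,0],50],[[0,0,0],[0,0,0],70],[[0,0,0],[0,0,0],80],[[0,0,0],[0,0,0],80],[[0,0,0],[0,0,0],80],[[0,0,-0.2],[0,0,0],80],[[0,0,-0.4],[0,0,0],80],[[0,0,-0.4],[0,0,0],80],[[0,0,-0.4],[0,0,0],80],[[0,0,-0.4],[0,0,0],80],[[0,0,-0.4],[0,0,0],80],[[0,0,0],[0,0,0],80],[[0,0,0],[0,0,0],80]]'
python3 - <<'E'
from h import *
go();d=snap('wrist');s=snap('side')
M=np.zeros((384,800,3),np.uint8);M[:,:400]=d['image'][:,50:450];M[:,400:]=s['image'][:,60:460]
cv2.imwrite('pics/m8.png',M[:,:,::-1])
E
```

```text
time: 29.88
tool_pos: [0.4919, -0.2239, 0.1506]
tool_rot: [0.0, 0.997, -0.073, 0.0]
wrist_force: [-0.7, 0.5, 3.4]
width: 0.0216
finger_force: 30.0
time: 31.62
tool_pos: [0.4913, -0.2236, 0.3145]
tool_rot: [-0.0, 0.997, -0.073, -0.0]
wrist_force: [0.5, -0.8, 0.1]
width: 0.0803
finger_force: 0.0
t 31.62 tcp [ 0.4913 -0.2236  0.3145] yaw -8.35 tilt 0.06 w 0.0803 ff 0.0
```

View pics/m8.png

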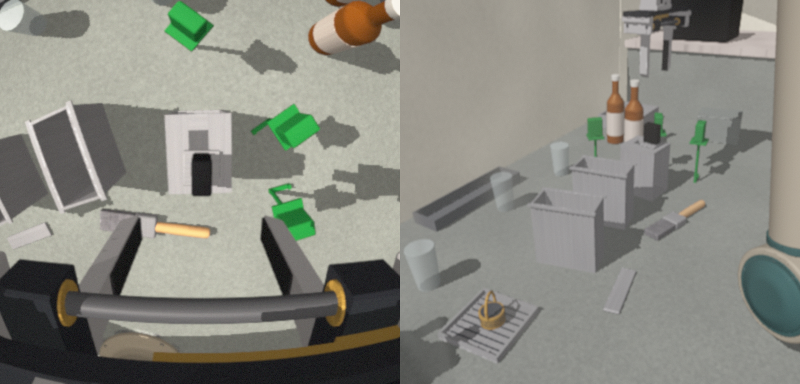

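The picker is back upright in its stand at (201,173) in the left half. The strainer stands upright near the tray's centre at (490,315) in the right half, and the arm is clear of everything. Handing in.

```bash
python3 -c "
from station import r
print(r.hand_in())"
```

```text
the job is handed in; nothing more can be done
None
```

The job is handed in: the strainer stands upright near the tray's centre, the picker is back in its stand, and the arm is clear, at about 32 s of the 72 s allowed; no verdict was returned.

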